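# Unlock the board holder's sprung jaw and hold it open at the set width

## Task

The next circuit board is about to go into the board holder: unlock its sprung jaw by turning the round screw cap a good quarter turn anticlockwise (seen from above), and only then pull the jaw out by its upright grip fin until its pointer stands between the two prongs of the width cursor. Keep hold of the jaw there - it springs back if let go - and finish while still holding it, so that I can lay the board in. Leave the cursor and the other things on the desk where they are.

Things in the scene. Friction and masses are not known exactly. Their poses are not given: they have to be found in the camera images.
- holder: Fixed board holder: aluminium base plate 12 mm thick with a fixed black jaw across its far end. Origin on the plate's underside; the plate spans x -130..130, y -110..145 mm in this frame, z up. The sprung jaw is pulled along this frame's -x (roughly towards the robot); the cap stands on the +y side, the cursor on the -y edge.
- jaw: Sprung jaw: black bar 20 x 150 mm across the holder, top at 24 mm (rear lip 33 mm), a grip fin in its middle. Axes as the holder's; origin at table height under the bar, at holder x = +40 mm, y = 0 when home. Slides along holder -x, up to 85 mm, against a spring (150 N/m, 4.5 N preload: 10 to 15 N at the cursor); returns if released. While locked, the cap's ear stops a pin on its +y end.
- fin (a point): On the vertical centre line of the jaw's grip fin, 62 mm above the table. The fin is an upright black plate 14 mm thick along the pull direction (holder x), 34 mm wide along y, top 82 mm above the table, free all round above 33 mm (the 33 mm high lip stands 4 mm behind its far face).
- pointer (a point): Tip of the jaw's pointer, a black finger 3 mm wide that sticks out of the jaw's -y end towards the cursor, 25 mm above the table. Axes as the holder's.
- prongs (a point): Middle of the gap between the two prongs of the width cursor: a black fork on the scale along the plate's -y edge, top 29 mm above the table, prongs 5 mm thick, 18 mm apart inside along holder x. Set 35 to 70 mm in the pull direction from the pointer's home; stays where set unless pushed. Axes as the holder's.
- cap (a joint): Angle of the captive screw cap, rad: 0 = fully locked, grows as it is turned anticlockwise seen from above, stop at 1.8. It starts at 0 to 0.15, stays where it is left (about 0.12 N m of friction) and does not rise. The ear clears the jaw's pin from about 0.6; properly unlocked is above 1.2.
- cap_grip (a point): On the cap's vertical axis, 56 mm above the table: the height to grip. The cap is a grey ribbed cylinder 48 mm in diameter, 34 to 68 mm above the table, flat on top; under it, at 26 to 34 mm, a grey ear reaches out to 45 mm from the axis. The axis is at x = -1, y = +105 mm in the holder's frame.
- flux_jar: Bystander: closed white jar, 54 mm in diameter, 60 mm high, to the holder's +y side. Origin at the centre of its underside.
- board: Bystander: green circuit board 100 x 120 x 2 mm lying on the desk to the holder's -y side. Origin at the centre of its underside.
- driver: Bystander: screwdriver 160 mm long lying beyond the holder. Origin at its underside, in its middle.
- parts_tray: Bystander: white open tray with four compartments, 90 x 70 x 30 mm, beyond the holder on its +y side. Origin at the centre of its underside.
- tape: Bystander: roll of tape lying flat, 70 mm in diameter, 18 mm high, on the holder's +y side. Origin at the centre of its underside.
- mouse: Bystander: black computer mouse, 75 x 62 x 34 mm, on the mouse pad to the robot's right. Origin at its underside.

How it is judged:
On the way:
1. the cap is turned to above 1.2 rad while the jaw is still home (within 8 mm) (value of joint cap above 1.2 rad and x of jaw in the frame of holder above 0.032 m), for 0.2 s.
At the end, for the whole second after the job is handed in: The jaw's pointer is within 7 mm of the middle of the cursor's gap along the holder's x, the jaw is at rest (below 20 mm/s) and held by the robot (contact of at least 1.5 N) with nothing else on the desk touching it, and the cap is still unlocked (above 1.2 rad) (x of pointer in the frame of prongs between -0.007 and 0.007 m and (contact force between jaw and the fingers above 1.5 N or contact force between jaw and the arm above 1.5 N) and linear speed of jaw below 0.02 m/s and value of joint cap above 1.2 rad and contact force between jaw and flux_jar below 0.3 N and contact force between jaw and board below 0.3 N and contact force between jaw and driver below 0.3 N and contact force between jaw and parts_tray below 0.3 N and contact force between jaw and tape below 0.3 N and contact force between jaw and mouse below 0.3 N); the arm keeps its last pose, push and grip.
It fails at once if the cursor is shifted by more than 4 mm (distance of prongs from where it was at the start of the episode above 0.004 m).
It fails at once if a bystander is shifted by more than 30 mm (distance of any of flux_jar, board, driver, parts_tray, tape, mouse from where it was at the start of the episode above 0.03 m).
It also fails if it takes over 45 s, if anything falls off the work surface, if the arm or the gripper's body presses on something with over 40 N, if the wrist force passes 120 N, or if a joint passes its speed limit or range.

## Robot

A 6-joint arm with a two-finger parallel gripper is mounted at the origin on the work surface. World frame = base frame: x ahead of the robot, y to its left, z up, the work surface at z = 0. Lengths are in m, angles in rad, forces in N, time in s.
With the tool pointing down it reaches from about 0.3 to 0.775 m from the base axis. Payload 14.6 kg.
Tool frame: the origin (TCP) lies at the very end of the fingers, on their centre line; the grasp point (between the pads) lies 19 mm behind it; z points along the fingers, y is the line along which they close (so a half turn about z gives the same grasp; the last joint's range is limited). The gripper opens to 94 mm and grips with 3 to 60 N. Pads are 16 mm wide; open, the fingers measure 119 mm over their backs; the gripper's body (75 mm by 177 mm) begins 78 mm behind the grasp point.
Start: joints at [-1.207, 0.3, 1.521, -0, 1.321, -0.067], TCP at [0.23, -0.5, 0.205] pointing down, gripper open.
Joint ranges: [-3.03, 3.03], [-0.79, 2.21], [0.23, 2.52], [-1.04, 4.18], [0, 3.07], [-2.55, 2.55]. Speed limits (rad/s): [2.22, 2.22, 2.57, 3.14, 3.14, 3.14].

## Interface

Orientations are given as [roll, pitch, yaw] about the fixed x, y, z axes, in that order (R = Rz(yaw) Ry(pitch) Rx(roll)).
In Python, from station import ctrl gives the robot as it stands.
- The arm moves only by the tool move_arm, never from a script. Its argument "increments" is a list of rows, each a list of 7 numbers: the opening, from 0 (shut) to 1 (fully open), then the shift along the tool's x, y, z in units of 50 mm (1.0 is 50 mm), then the turn, a rotation vector about the tool's x, y, z in rad. In form: [[claw, tx, ty, tz, rx, ry, rz], ...]. A call has 1 to 20 rows; each row shifts and turns the commanded pose from where the row before left it, along the tool's axes as they then stand; what a row does not reach is not made up. A row lasts 1/10 s, in which the tool goes at most 50 mm and 8.59 degrees, less where a joint would pass 70% of its speed; a pose out of reach is approached as far as the arm can. A call is refused whole if a number of a shift passes 1 or a number of a turn 0.15, either way. A call with a gripper value outside its range is refused whole. The fingers move at their own pace and stop on an object; "force" is the grip in N (left out, the last holds). Time passes only in rows, so rows that do not move let the fingers close. It gives the time, the measured TCP pose, the force, the opening and the grip force at its end, in the units of the state.
- ctrl.get_obs(): the state, without advancing time (a new reading comes with each control period).
- ctrl.camera(name): name is "scene" or "top"; returns a dict with "color" (400x640x3 uint8, blue, green, red), "K" (3x3 intrinsics, pixels), "pose" (4x4, takes a point from camera to world coordinates). Camera axes: x right, y down, z forward; pixel columns grow to the right and rows downward; lengths in m; the calibration is good to about 2 mm. A picture is of the moment at which its call begins. There is no depth.
- ctrl.hand_in(): hands the job in; it is judged then, once.
Trained networks look in a picture, given as the dict that the camera call returned (one of the last four; its "shot" number tells which), for a name from the list of things; names that differ only in an ending like _2 or _b are one class to them, and where a whole thing is asked for, a point or a joint stands for the part that bears it (a point fixed in the world has none). Each returns a list of dicts, best first, with "conf" (0 to 1); they miss things now and then, are a little off and sometimes report something else, mostly with a low value. They report only what shows in the picture. A call takes as long as a camera call.
- ctrl.cut_out(name, picture): "mask" (400x640 bool, what is visible of it) and "centre" ([row, column] in pixels, amid what is visible of it).
The state is a dict: "time_s": time; "qpos": joint angles; "joint_vel": joint speeds; "tau": joint torques, N m; "ee_pos": TCP position; "eef_rot": TCP orientation; "force": force on the tool from outside, world axes, zero at the start; "moment": the same for the moment, N m; "grip_width": finger opening in m; "grip_force": force on a finger pad.
Only numpy, scipy, OpenCV 4.12 (cv2) and the standard library are available. Lean on these libraries where they do the work, as an engineer would, in place of code of your own. Each camera call takes 0.05 s, during which the arm holds its last target. There are 200 camera calls.

## Working session

There is one attempt and no reset: what is moved stays moved. The work goes in short steps, Python scripts to look and compute and a tool call to move; the robot and the scene stay as the last step left them, time stands still between calls to the robot, and variables do not carry over. Pictures are saved under pics/ and viewed, at most 10 in all, crops included, and the job is handed in when it is done.

Besides the shell and the picture viewer there is one more tool, called after "Request:" as name(argument=value, ...), one argument or row to a line, values as JSON. move_arm: Moves the arm, as the interface text tells. Its arguments: {"type":"object","properties":{"increments":{"type":"array","items":{"type":"array","items":{"type":"number"}}},"force":{"type":"number"}},"required":["increments"]}

```bash
mkdir -p pics; ls; cat > h.py <<'E'
import numpy as np, cv2
from station import ctrl
def ray(p,rc):
    K,T=np.array(p["K"]),np.array(p["pose"])
    d=T[:3,:3]@np.linalg.solve(K,[rc[1],rc[0],1.]); return T[:3,3],d
def at(p,rc,z):
    o,d=ray(p,rc); return o+d*(z-o[2])/d[2]
def proj(p,X):
    K,T=np.array(p["K"]),np.array(p["pose"])
    c=K@(T[:3,:3].T@(np.array(X)-T[:3,3])); return c[:2]/c[2]
E
python3 - <<'E'
from h import *
for n in("top","scene"):
    p=ctrl.camera(n); cv2.imwrite(f"pics/{n}0.png",p["color"])
    print(n,np.round(p["pose"],3).tolist(),np.round(p["K"],1).tolist())
    for k,z in(("cap",.068),("jaw",.024),("fin",.082),("pointer",.025),("prongs",.029),("holder",.012)):
        try:
            for r in ctrl.cut_out(k,p)[:2]:
                print(k,round(r["conf"],2),np.round(r["centre"],1),r["mask"].sum(),at(p,r["centre"],z).round(4))
        except Exception as e: print(k,e)
print(ctrl.get_obs())
E
```

```text
pics
top [[-0.029, -0.978, 0.209, 0.362], [-1.0, 0.029, -0.003, -0.161], [-0.003, -0.209, -0.978, 1.243], [0.0, 0.0, 0.0, 1.0]] [[445.0, 0.0, 320.2], [0.0, 445.0, 193.1], [0.0, 0.0, 1.0]]
cap 0.87 [231.5 267.9] 346 [ 0.5124 -0.0238  0.068 ]
cap 0.69 [213.6 229.7] 383 [0.5635 0.0782 0.068 ]
jaw 0.56 [220.4 304.2] 406 [ 0.546  -0.1191  0.024 ]
fin 0.75 [218.8 309.4] 373 [ 0.5411 -0.1349  0.082 ]
pointer 0.83 [218.4 305.6] 433 [ 0.5513 -0.1231  0.025 ]
prongs 0.48 [239.4 343.1] 70 [ 0.4898 -0.2243  0.029 ]
holder 0.68 [235.3 302.1] 8528 [ 0.5063 -0.112   0.012 ]
holder 0.31 [231.7 269.2] 315 [ 0.519  -0.0208  0.012 ]
scene [[0.401, 0.694, -0.598, 1.32], [0.916, -0.317, 0.246, -0.435], [-0.018, -0.646, -0.763, 0.979], [0.0, 0.0, 0.0, 1.0]] [[419.9, 0.0, 317.0], [0.0, 419.9, 200.6], [0.0, 0.0, 1.0]]
cap 0.71 [172.  342.5] 283 [ 0.5344 -0.0256  0.068 ]
jaw 0.56 [191.6 316.3] 554 [ 0.5378 -0.1142  0.024 ]
fin 0.78 [190.6 313.1] 545 [ 0.578  -0.1405  0.082 ]
pointer 0.73 [193.3 314.2] 497 [ 0.5423 -0.1231  0.025 ]
prongs 0.69 [191.8 315.5] 506 [ 0.5416 -0.1184  0.029 ]
prongs 0.31 [170. 343.] 248 [ 0.4935 -0.0029  0.029 ]
holder 0.84 [189.7 317.7] 5442 [ 0.5226 -0.1031  0.012 ]
{'time_s': 0.7, 'qpos': array([-1.20661262e+00,  2.99894757e-01,  1.52101405e+00,  1.23842612e-05,
        1.32070553e+00, -6.66483485e-02]), 'joint_vel': array([-0.00029436,  0.00088086,  0.00011592,  0.00031271,  0.00071268,
       -0.00024384]), 'tau': array([ 2.18013651e-03, -5.31562006e+01, -3.52873993e+01,  7.09443656e-02,
        2.12795340e-02,  1.98407929e-05]), 'ee_pos': array([ 0.22966494, -0.49973537,  0.20544251]), 'eef_rot': array([-3.14157182e+00, -1.34163851e-05,  4.30828993e-01]), 'force': array([ 0.14999361,  0.1885307 , -0.52401881]), 'moment': array([ 0.05716674,  0.01856574, -0.04505869]), 'grip_force': 0.0, 'grip_width': 0.09391285959440264}
```

View pics/top0.png

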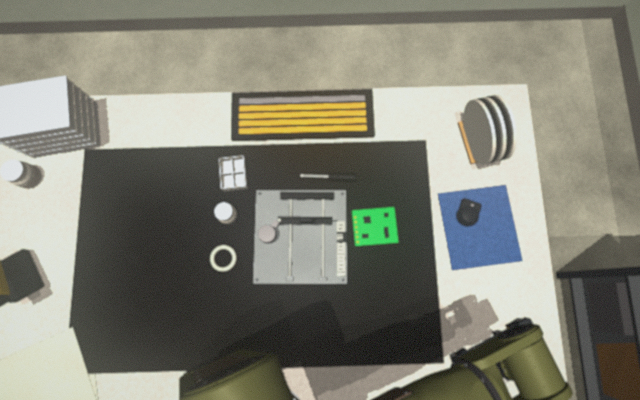

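View pics/scene0.png

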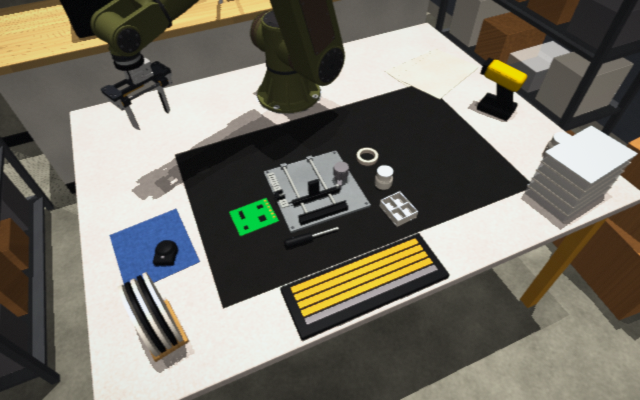

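The top view shows the plate at columns 254–348, rows 190–284. The cap is at about (268,233), the jaw and fin at (306,220), and the cursor at (341,239). Next I'll fit the holder pose and zoom in.

```bash
cat >> h.py <<'E'
def holder(p):
    m=ctrl.cut_out("holder",p)[0]["mask"].astype(np.uint8)
    m=cv2.morphologyEx(m,cv2.MORPH_CLOSE,np.ones((7,7)))
    c=max(cv2.findContours(m,0,cv2.CHAIN_APPROX_NONE)[0],key=cv2.contourArea)
    h=cv2.convexHull(c)[:,0,:]
    W=np.array([at(p,(v,u),.012)[:2] for u,v in h],np.float32)
    return cv2.minAreaRect(W*1000), cv2.boxPoints(cv2.minAreaRect(W*1000))
E
python3 - <<'E'
from h import *
p=ctrl.camera("top"); print(holder(p))
im=cv2.resize(p["color"][180:295,245:405],None,fx=5,fy=5,interpolation=cv2.INTER_CUBIC); cv2.imwrite("pics/top1.png",im)
s=ctrl.camera("scene"); print(holder(s))
im=cv2.resize(s["color"][140:240,250:380],None,fx=6,fy=6,interpolation=cv2.INTER_CUBIC); cv2.imwrite("pics/sc1.png",im)
E
```

```text
(((503.135498046875, -108.12657165527344), (256.5198669433594, 257.9436340332031), 88.32513427734375), array([[ 370.47003 , -232.56216 ],
       [ 628.30347 , -240.10126 ],
       [ 635.80096 ,   16.309021],
       [ 377.96753 ,   23.848114]], dtype=float32))
(((508.3233947753906, -104.53507995605469), (262.6575622558594, 276.3433532714844), 87.95122528076172), array([[ 365.545   , -230.84024 ],
       [ 641.71173 , -240.71957 ],
       [ 651.1018  ,   21.77008 ],
       [ 374.93506 ,   31.649414]], dtype=float32))
```

View pics/top1.png

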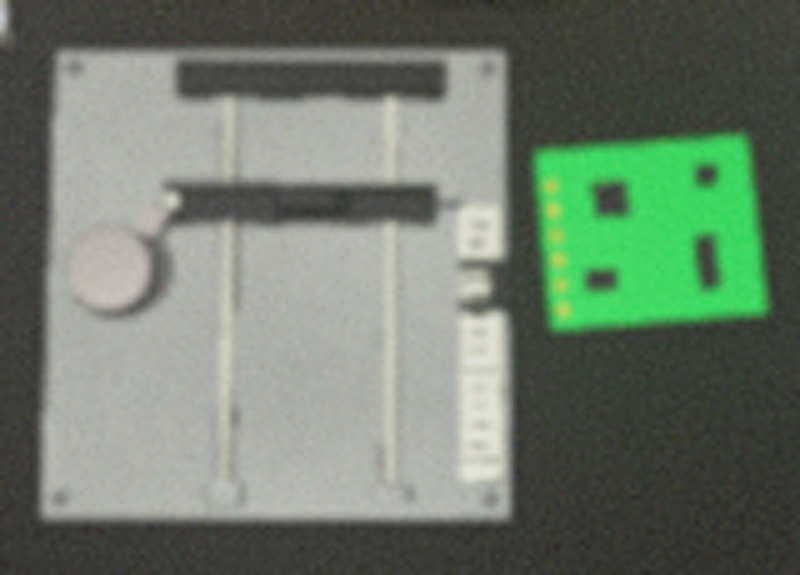

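View pics/sc1.png

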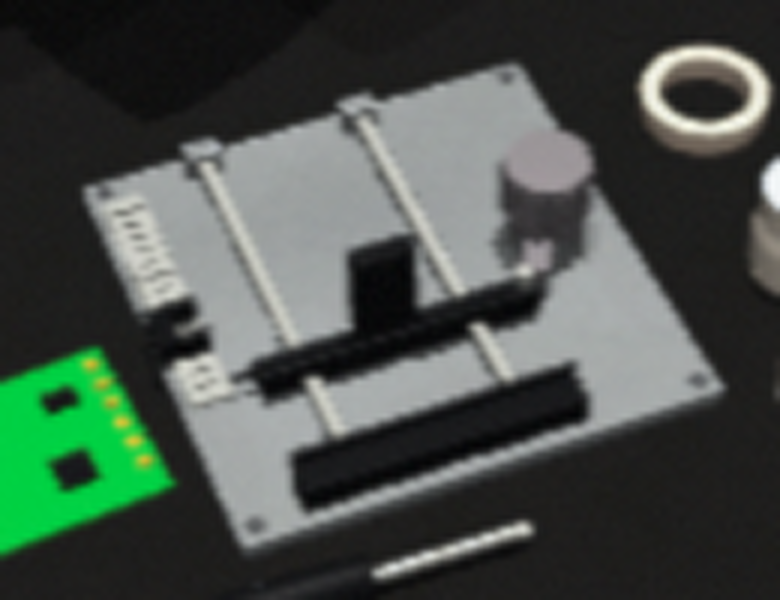

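Top crop: plate corners at (57,50), (507,50), (512,520) and (40,520). The cap top is at (110,270), the pointer tip at (460,205), and the fork prongs at rows ~265 and ~305. In the scene crop the fin stands at (382,285) and the cap top at (548,160). Now a joint fit.

```bash
python3 - <<'E'
from h import *
from scipy.optimize import least_squares
p=ctrl.camera("top"); s=ctrl.camera("scene")
t=lambda u,v:((u+.5)/5-.5+245,(v+.5)/5-.5+180)
c=lambda u,v:((u+.5)/6-.5+250,(v+.5)/6-.5+140)
C=[(.13,.145,.012),(.13,-.11,.012),(-.13,-.11,.012),(-.13,.145,.012),(-.001,.105,.068)]
ob=[(p,C,[t(57,50),t(507,50),t(512,520),t(40,520),t(110,270)]),
    (s,C,[c(725,388),c(245,548),c(84,188),c(520,65),c(548,160)])]
def w(q,X): a=q[2]; return [q[0]+np.cos(a)*X[0]-np.sin(a)*X[1],q[1]+np.sin(a)*X[0]+np.cos(a)*X[1],X[2]]
def f(q,o): return np.concatenate([proj(P,w(q,X))-u for P,Cs,us in o for X,u in zip(Cs,us)])
for o in(ob[:1],ob[1:],ob):
    r=least_squares(f,[.5,-.12,0],args=(o,),loss="soft_l1"); print(r.x.round(4),r.fun.reshape(-1,2).round(1).tolist())
q=r.x
for n,X in(("cap",(-.001,.105,.056)),("finhome",(.04,0,.062))): print(n,np.round(w(q,X),4))
def inv(X): d=np.array(X[:2])-q[:2]; a=q[2]; return np.array([np.cos(a)*d[0]+np.sin(a)*d[1],-np.sin(a)*d[0]+np.cos(a)*d[1]])
for n,P,px,z in(("ptr",p,t(460,205),.025),("prong1",p,t(495,265),.029),("prong2",p,t(495,305),.029),("gap",p,t(485,286),.029),
  ("ptrS",s,c(238,390),.025),("pr1S",s,c(172,306),.029),("pr2S",s,c(190,343),.029)):
    print(n,inv(at(P,px[::-1],z)).round(4))
E
```

```text
[ 0.505  -0.1249 -0.0304] [[-0.0, 0.2], [-0.0, 0.3], [-0.0, -0.1], [0.3, -0.2], [-0.2, -0.1]]
[ 0.5084 -0.1237 -0.0323] [[0.3, 0.3], [-0.2, 0.2], [-0.2, -0.2], [-0.2, -0.8], [0.2, 0.0]]
[ 0.5062 -0.1242 -0.0309] [[-0.2, -0.3], [-0.3, -0.1], [-0.3, -0.5], [0.0, -0.7], [-0.4, -0.5], [-0.2, -0.2], [-0.6, -0.3], [-0.6, -0.5], [-0.7, -1.1], [-0.2, -0.4]]
cap [ 0.5084 -0.0193  0.056 ]
finhome [ 0.5462 -0.1255  0.062 ]
ptr [ 0.0391 -0.0832]
prong1 [ 0.0054 -0.102 ]
prong2 [-0.0165 -0.1018]
gap [-0.0062 -0.0964]
ptrS [ 0.0487 -0.0822]
pr1S [-0.0131 -0.0955]
pr2S [ 0.0139 -0.0951]
```

The holder fit is consistent between the two views: cap at (0.508,-0.019), fin at (0.546,-0.126), gap about 43 mm along the pull. I'll move above the cap.

Request:
move_arm(
  increments=[
    [0.75, 0.568, -0.4, 0, 0, 0, 0],
    [0.75, 0.568, -0.4, 0, 0, 0, 0],
    [0.75, 0.568, -0.4, 0, 0, 0, 0],
    [0.75, 0.568, -0.4, 0, 0, 0, 0],
    [0.75, 0.568, -0.4, 0, 0, 0, 0],
    [0.75, 0.568, -0.4, 0, 0, 0, 0],
    [0.75, 0.568, -0.4, 0, 0, 0, 0],
    [0.75, 0.568, -0.4, 0, 0, 0, 0],
    [0.75, 0.568, -0.4, 0, 0, 0, 0],
    [0.75, 0.568, -0.4, 0, 0, 0, 0],
    [0.75, 0.568, -0.4, 0, 0, 0, 0],
    [0.75, 0.568, -0.4, 0, 0, 0, 0],
    [0.75, 0.568, -0.4, 0, 0, 0, 0],
    [0.75, 0.568, -0.4, 0, 0, 0, 0],
    [0.75, 0.568, -0.4, 0, 0, 0, 0],
    [0.75, 0.568, -0.4, 0, 0, 0, 0],
    [0.75, 0, 0, 0.8, 0, 0, 0],
    [0.75, 0, 0, 0.8, 0, 0, 0],
    [0.75, 0, 0, 0, 0, 0, 0],
    [0.75, 0, 0, 0, 0, 0, 0],
  ],
  force=30,
)

```text
time_s: 3.0
ee_pos: [0.5092, -0.0193, 0.1264]
eef_rot: [-3.142, 0.0, 0.431]
force: [-0.0, -0.3, 0.4]
grip_width: 0.0701
grip_force: 0.0
```

```bash
python3 - <<'E'
from h import *
s=ctrl.camera("scene");p=ctrl.camera("top")
a=cv2.resize(s["color"][110:230,270:400],None,fx=3,fy=5*.6,interpolation=cv2.INTER_CUBIC)
b=cv2.resize(p["color"][170:290,240:370],None,fx=3,fy=3,interpolation=cv2.INTER_CUBIC)
cv2.imwrite("pics/a2.png",np.hstack([a,b]))
print(proj(s,(.509,-.0193,.1264)),proj(p,(.509,-.0193,.1264)))
E
```

```text
[341.22900514 151.89178753] [263.40136165 230.02274801]
```

View pics/a2.png

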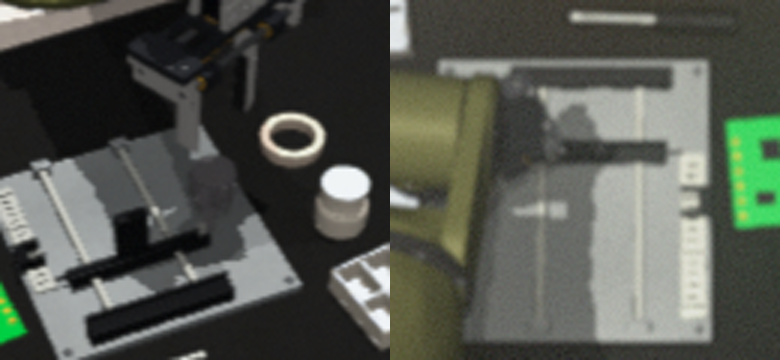

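The scene crop shows the fingertips at (188,145) and (243,108), straddling the cap's column (~213), as computed. I'll descend to TCP z = 0.042 and close.

Request:
move_arm(
  increments=[
    [0.75, 0, 0, 0.28, 0, 0, 0],
    [0.75, 0, 0, 0.28, 0, 0, 0],
    [0.75, 0, 0, 0.28, 0, 0, 0],
    [0.75, 0, 0, 0.28, 0, 0, 0],
    [0.75, 0, 0, 0.28, 0, 0, 0],
    [0.75, 0, 0, 0.28, 0, 0, 0],
    [0.2, 0, 0, 0, 0, 0, 0],
    [0.2, 0, 0, 0, 0, 0, 0],
    [0.2, 0, 0, 0, 0, 0, 0],
    [0.2, 0, 0, 0, 0, 0, 0],
    [0.2, 0, 0, 0, 0, 0, 0],
  ],
  force=30,
)

```text
time_s: 4.2
ee_pos: [0.5098, -0.0195, 0.0427]
eef_rot: [3.14, -0.002, 0.431]
force: [0.1, -2.5, 7.9]
grip_width: 0.0452
grip_force: 30.0
```

Request:
move_arm(
  increments=[
    [0.2, 0, 0, 0, 0, 0, -0.1],
    [0.2, 0, 0, 0, 0, 0, -0.1],
    [0.2, 0, 0, 0, 0, 0, -0.1],
    [0.2, 0, 0, 0, 0, 0, -0.1],
    [0.2, 0, 0, 0, 0, 0, -0.1],
    [0.2, 0, 0, 0, 0, 0, -0.1],
    [0.2, 0, 0, 0, 0, 0, -0.1],
    [0.2, 0, 0, 0, 0, 0, -0.1],
    [0.2, 0, 0, 0, 0, 0, -0.1],
    [0.2, 0, 0, 0, 0, 0, -0.1],
    [0.2, 0, 0, 0, 0, 0, -0.1],
    [0.2, 0, 0, 0, 0, 0, -0.1],
    [0.2, 0, 0, 0, 0, 0, -0.1],
    [0.2, 0, 0, 0, 0, 0, -0.1],
    [0.2, 0, 0, 0, 0, 0, -0.1],
    [0.2, 0, 0, 0, 0, 0, 0],
    [0.2, 0, 0, 0, 0, 0, 0],
  ],
)

```text
time_s: 5.9
ee_pos: [0.5092, -0.0193, 0.0427]
eef_rot: [3.141, 0.001, 1.931]
force: [-4.3, -1.1, 11.4]
grip_width: 0.0452
grip_force: 30.0
```

```bash
python3 - <<'E'
from h import *
o=ctrl.get_obs(); print(o["moment"],o["force"],o["qpos"])
s=ctrl.camera("scene")
cv2.imwrite("pics/a3.png",cv2.resize(s["color"][130:230,280:400],None,fx=5,fy=5,interpolation=cv2.INTER_CUBIC))
E
```

```text
[-0.25079736  0.89675724  0.1594044 ] [-4.25504464 -1.05783599 11.44847109] [-1.09733851e-01  4.13041618e-01  1.78694238e+00 -3.10481915e-04
  9.40829175e-01 -4.70025291e-01]
```

View pics/a3.png

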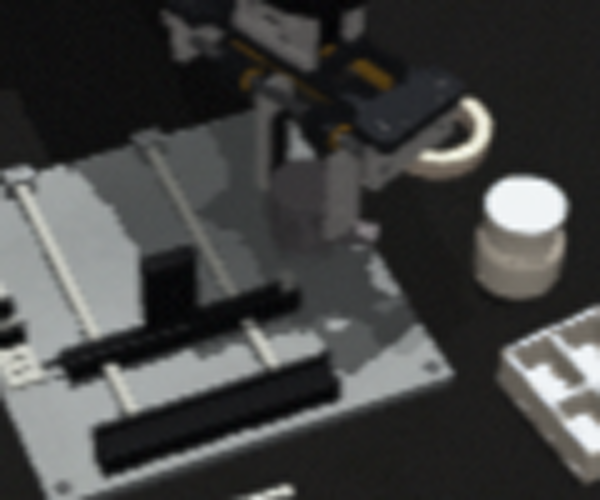

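The ear now sticks out at (365,232), swung well away from the pin, and the jaw is still home. Now I'll release, rise, turn and go above the fin.

Request:
move_arm(
  increments=[
    [0.75, 0, 0, 0, 0, 0, 0],
    [0.75, 0, 0, 0, 0, 0, 0],
    [0.75, 0, 0, 0, 0, 0, 0],
    [0.75, 0, 0, -0.5, 0, 0, 0],
    [0.75, 0, 0, -0.5, 0, 0, 0],
    [0.75, 0, 0, -0.5, 0, 0, 0],
    [0.55, 0, 0, -0.5, 0, 0, 0.13],
    [0.55, 0, 0, 0, 0, 0, 0.13],
    [0.55, 0, 0, 0, 0, 0, 0.131],
    [0.55, -0.525, 0.2, 0, 0, 0, 0],
    [0.55, -0.525, 0.2, 0, 0, 0, 0],
    [0.55, -0.525, 0.2, 0, 0, 0, 0],
    [0.55, -0.525, 0.2, 0, 0, 0, 0],
    [0.55, 0, 0, 0, 0, 0, 0],
    [0.55, 0, 0, 0, 0, 0, 0],
  ],
  force=40,
)

```text
time_s: 7.45
ee_pos: [0.5454, -0.1254, 0.1411]
eef_rot: [-3.141, -0.0, 1.539]
force: [-0.5, 0.9, -1.0]
grip_width: 0.0518
grip_force: 0.0
```

```bash
python3 - <<'E'
from h import *
s=ctrl.camera("scene")
cv2.imwrite("pics/a4.png",cv2.resize(s["color"][130:230,260:380],None,fx=6,fy=6,interpolation=cv2.INTER_CUBIC))
q=(.5062,-.1242,-.031)
for a in (-40,46):
    a=np.radians(a)-.031; print(((proj(s,(.5084+.042*np.cos(a),-.0193+.042*np.sin(a),.034))-[260,130])*6).round())
for X in((.5462,-.1255,.082),ctrl.get_obs()["ee_pos"]):print(((proj(s,X)-[260,130])*6).round())
E
```

```text
[459. 318.]
[559. 283.]
[321. 309.]
[318. 222.]
```

View pics/a4.png

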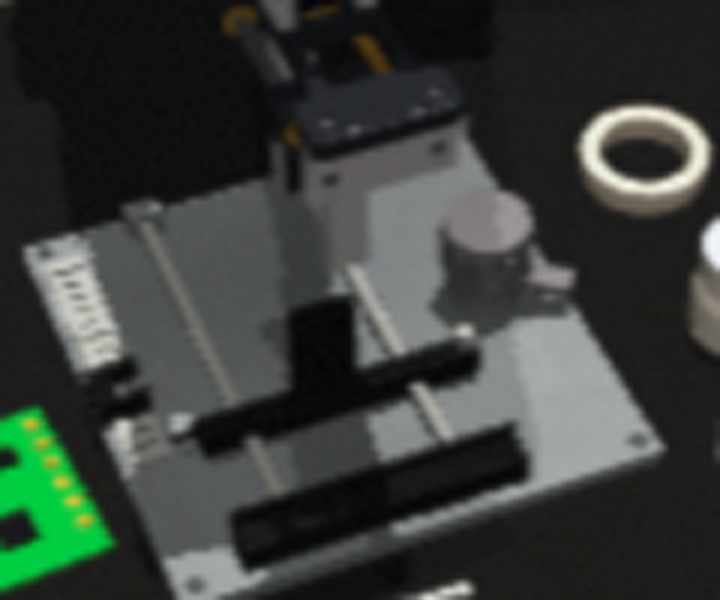

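The ear is at (555,280), as predicted for a 1.5 rad turn, so the cap is unlocked. The fin top at (323,308) matches the estimate. Descending and gripping the fin.

Request:
move_arm(
  increments=[
    [0.55, 0, 0, 0.35, 0, 0, 0],
    [0.55, 0, 0, 0.35, 0, 0, 0],
    [0.55, 0, 0, 0.35, 0, 0, 0],
    [0.55, 0, 0, 0.35, 0, 0, 0],
    [0.55, 0, 0, 0.28, 0, 0, 0],
    [0.55, 0, 0, 0.28, 0, 0, 0],
    [0, 0, 0, 0, 0, 0, 0],
    [0, 0, 0, 0, 0, 0, 0],
    [0, 0, 0, 0, 0, 0, 0],
    [0, 0, 0, 0, 0, 0, 0],
    [0, 0, 0, 0, 0, 0, 0],
  ],
  force=40,
)

```text
time_s: 8.6
ee_pos: [0.5442, -0.1254, 0.0438]
eef_rot: [-3.138, -0.0, 1.54]
force: [-31.3, 0.2, 23.6]
grip_width: 0.0152
grip_force: 15.5
```

Request:
move_arm(
  increments=[
    [0, 0, -0.06, 0, 0, 0, 0],
    [0, 0, -0.09, 0, 0, 0, 0],
    [0, 0, -0.09, 0, 0, 0, 0],
    [0, 0, -0.09, 0, 0, 0, 0],
    [0, 0, -0.09, 0, 0, 0, 0],
    [0, 0, -0.09, 0, 0, 0, 0],
    [0, 0, -0.09, 0, 0, 0, 0],
    [0, 0, -0.09, 0, 0, 0, 0],
    [0, 0, -0.05, 0, 0, 0, 0],
    [0, 0, 0, 0, 0, 0, 0],
    [0, 0, 0, 0, 0, 0, 0],
  ],
)

```text
time_s: 9.7
ee_pos: [0.5097, -0.1244, 0.0439]
eef_rot: [3.139, 0.0, 1.54]
force: [8.5, 0.5, -4.1]
grip_width: 0.0138
grip_force: 40.0
```

```bash
python3 - <<'E'
from h import *
s=ctrl.camera("scene");p=ctrl.camera("top")
a=cv2.resize(s["color"][160:220,260:310],None,fx=8,fy=8,interpolation=cv2.INTER_CUBIC)
b=cv2.resize(p["color"][210:270,320:365],None,fx=8,fy=8,interpolation=cv2.INTER_CUBIC)
cv2.imwrite("pics/a5.png",np.hstack([a,b]))
E
```

```text
(no output)
```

View pics/a5.png

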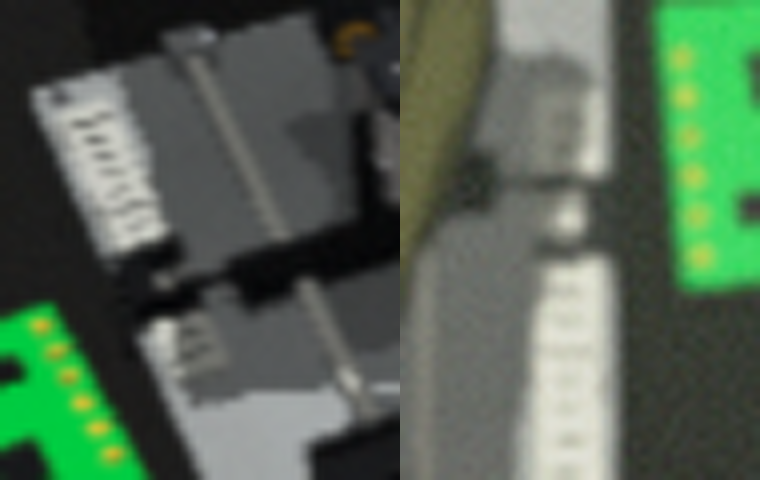

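In the top crop the pointer is at row ~183, level with the far prong (182). The near prong is at 243, so the gap centre is ~213, and the cursor has not moved. About 10.5 mm remains.

Request:
move_arm(
  increments=[
    [0, 0, -0.05, 0, 0, 0, 0],
    [0, 0, -0.05, 0, 0, 0, 0],
    [0, 0, -0.06, 0, 0, 0, 0],
    [0, 0, -0.05, 0, 0, 0, 0],
    [0, 0, 0, 0, 0, 0, 0],
    [0, 0, 0, 0, 0, 0, 0],
    [0, 0, 0, 0, 0, 0, 0],
  ],
)

```text
time_s: 10.5
ee_pos: [0.4994, -0.1241, 0.0439]
eef_rot: [3.138, 0.0, 1.54]
force: [10.4, -0.5, -4.7]
grip_width: 0.014
grip_force: 40.0
```

```bash
python3 - <<'E'
from h import *
s=ctrl.camera("scene");p=ctrl.camera("top")
a=cv2.resize(s["color"][160:220,260:310],None,fx=8,fy=8,interpolation=cv2.INTER_CUBIC)
b=cv2.resize(p["color"][210:270,320:365],None,fx=8,fy=8,interpolation=cv2.INTER_CUBIC)
cv2.imwrite("pics/a6.png",np.clip(np.hstack([a,b])*1.5,0,255))
E
```

```text
[ WARN:0@0.976] global loadsave.cpp:1063 imwrite_ Unsupported depth image for selected encoder is fallbacked to CV_8U.
```

View pics/a6.png

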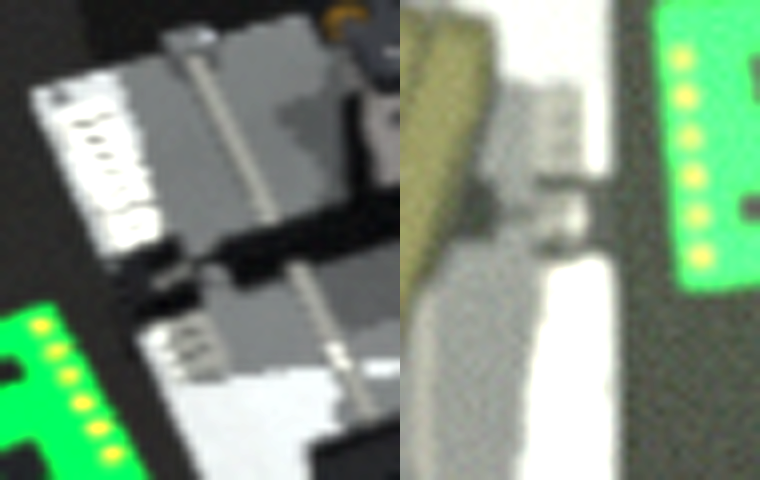

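The pointer is now at row ~213 in the top crop, midway between the prongs at 183 and 243. The scene view agrees, and the cursor is unmoved. The grip holds at 40 N, so I'm handing in.

```bash
python3 -c "
from station import ctrl
print(ctrl.hand_in())"
```

```text
the job is handed in; nothing more can be done
None
```

The cap is turned about 1.5 rad anticlockwise, and the jaw is held by its fin with the pointer midway between the cursor prongs; I handed the job in at about 10.6 s, and no verdict came back.

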